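# Lock the second turn latch of a transport box in a storage unit

## Task

The white transport box still has one of its two turn latches open, with its tongue lying along the rim instead of over the lid. Take the flat-bladed key from its stand, put the blade fully into that latch's slot and turn it clockwise to the stop so that the tongue lies over the lid. Then let go and leave the key standing in the latch; the other latch stays locked and the round pin key stays in its stand.

Things in the scene. Friction and masses are not known exactly. Their poses are not given: they have to be found in the camera images.
- key_grip (a point): Centre of the black grip of the flat-bladed key (110 g), upright in a fixed wooden stand 30 mm high; its blade is 24 mm deep in it. Grip: a paddle 50 mm wide (x), 20 mm thick (y; grasp across this), from 30 mm below to 26 mm above this point. Below it, in the same plane, a steel blade 30 mm wide (x), 6 mm thick (y), its tip 70 mm below this point. z up. Alike after half a turn about z.
- open_cam_slot (a point): The open latch: grey cam, 60 mm across, on the rim of the fixed white box (82 mm high). Point: on its turning axis, on the slot's floor. x runs along the slot to the tongue (58 mm from axis), z up; turns with the cam. Slot 40 mm long, ends open, 28 mm deep: 9 mm wide in the lower 14 mm, then a V to 23 mm at the top that guides a blade up to 8 mm off. Blade fits either way, 6 degrees play.
- open_cam (a joint): Turn of the open cam (rad): 0 with the tongue along the rim, growing clockwise seen from above to the hard stop at pi/2, tongue over the lid, locked. Starts between 0 and 0.3. Light friction (0.07 N m); it stays where it is left.
- shut_cam (a joint): Turn of the box's other cam, 200 mm along the same rim, built alike and already locked (about pi/2, tongue over the lid). It stays locked.
- pin_key: The other key, not wanted: a round black knob grip, 32 mm across, on a round 10 mm pin, 92 mm tall, standing upright in its own stand like the first. Origin at the lower end of the pin, z up.
There are look-alikes about, which are no part of the job. What is shaped like the part that bears key_grip but blue is not meant.

How it is judged:
By the outcome, as a careful person would: the job done as asked, in the order asked, and still so for the second after the job is handed in, with the robot touching nothing.
It also fails if it takes over 40 s, if anything falls off the work surface, if the arm or the gripper's body presses on something with over 40 N, if the wrist force passes 120 N, or if a joint passes its speed limit or range.

## Robot

A 7-joint arm with a two-finger parallel gripper is mounted at the origin on the work surface. World frame = base frame: x ahead of the robot, y to its left, z up, the work surface at z = 0. Lengths are in m, angles in rad, forces in N, time in s.
With the tool pointing down it reaches from about 0.425 to 0.975 m from the base axis. Payload 16.7 kg.
Tool frame: the origin (TCP) lies midway between the tips of the shut fingers; the grasp point (between the pads) lies 19 mm behind it; z points along the fingers, y is the line along which they close (so a half turn about z gives the same grasp; the last joint's range is limited). The gripper opens to 85 mm and grips with 20 to 120 N. Pads are 22 mm wide; open, the fingers measure 114 mm over their backs; the gripper's body (76 mm by 85 mm) begins 54 mm behind the grasp point. The pads swing forward as they close: fully open they stand 13 mm farther back than shut.
Start: joints at [0.988, 0.426, 0.074, 1.606, -0.034, 1.111, -0.067], TCP at [0.284, -0.612, 0.231] pointing down, gripper open.
Joint ranges: [-2.85, 2.85], [-0.5, 2.14], [-1.23, 1.37], [0.21, 2.46], [-1.02, 4.16], [0.16, 2.05], [-2.73, 2.73]. Speed limits (rad/s): [1.89, 1.89, 2.39, 2.39, 3.01, 3.01, 3.01].

## Interface

Orientations are given as a 3x3 rotation matrix whose columns are the frame's x, y, z axes.
In Python, from station import readout, vision, ticket, finder gives the robot as it stands. The module is installed in compiled form; this text tells all that it offers.
- The arm moves only by the tool arm_command, never from a script. Its argument "rows" is a list of rows, each a list of 7 numbers: the shift along the tool's x, y, z in m, then the turn, a rotation vector about the tool's x, y, z in degrees, then the finger opening in m, from 0 to 0.0854. A call has 1 to 12 rows; each row shifts and turns the commanded pose from where the row before left it, along the tool's axes as they then stand; what a row does not reach is not made up. A row lasts 1/8 s, in which the tool goes at most 62.5 mm and 10.7 degrees, less where a joint would pass 70% of its speed; a pose out of reach is approached as far as the arm can. A call with a gripper value outside its range is refused whole. The fingers move at their own pace and stop on an object; the grip force is fixed at half the most. Time passes only in rows, so rows that do not move let the fingers close. It gives the time, the measured TCP pose, the force, the opening and the grip force at its end, in the units of the state.
- readout.read_state(): the state, without advancing time (a new reading comes with each control period).
- vision.snapshot(name): name is "scene" or "side" or "wrist"; returns (picture, depth): 384x512x3 uint8, red, green, blue; 384x512 float32, m along the optical axis (not along the pixel's ray), 0 where there is no reading.
- vision.calibration(name): a dict with "vertical_fov" (degrees; the focal length in pixels is half the picture's height over the tangent of half this angle, whatever the lens; pixels are square), "cx", "cy" (the principal point, pixels), "dist_coeffs" ([k1, k2, p1, p2, k3] as OpenCV has them; the pictures are not rectified), "R" (3x3) and "t" (3): a world point X has camera coordinates R X + t. Camera axes: x right, y down, z forward; pixel columns grow to the right and rows downward; lengths in m; the calibration is good to about 2 mm. A picture is of the moment at which its call begins: read the wrist's pose just before it. calibration takes no time and is no camera call; for the wrist camera it gives the pose at the moment of the call.
- ticket.close_job(): hands the job in; it is judged then, once.
Trained networks look in the newest picture that a camera, given by its name, has taken for a name from the list of things; names that differ only in an ending like _2 or _b are one class to them, and where a whole thing is asked for, a point or a joint stands for the part that bears it (a point fixed in the world has none). Each returns a list of dicts, best first, with "p" (0 to 1); they miss things now and then, are a little off and sometimes report something else, mostly with a low value. They report only what shows in the picture. A call takes as long as a camera call. They do not tell look-alikes from the thing itself.
- finder.trace(camera, target): "pixels" (384x512 bool, what is visible of it) and "extent" ([centre column, centre row, width, height] as shares, 0 to 1, of the picture: columns of its width, rows of its height, round what is visible of it).
- finder.landmark_of(camera, target): "centre" ([row, column] as shares, 0 to 1, of the picture: columns of its width, rows of its height: a listed point, or the origin of a listed thing).
The state is a dict: "time": time; "joints": joint angles; "dq": joint speeds; "joint_torque": joint torques, N m; "position": TCP position; "eef_rot": TCP orientation; "force": force on the tool from outside, world axes, zero at the start; "wrist_torque": the same for the moment, N m; "finger_gap": finger opening in m; "finger_force": force on a finger pad.
Only numpy, scipy, OpenCV 4.12 (cv2) and the standard library are available. Lean on these libraries where they do the work, as an engineer would, in place of code of your own. Each camera call takes 0.05 s, during which the arm holds its last target. There are 200 camera calls.

## Working session

There is one attempt and no reset: what is moved stays moved. The work goes in short steps, Python scripts to look and compute and a tool call to move; the robot and the scene stay as the last step left them, time stands still between calls to the robot, and variables do not carry over. Pictures are saved under pics/ and viewed, at most 10 in all, crops included, and the job is handed in when it is done.

Besides the shell and the picture viewer there is one more tool, called after "Emit:" as name(argument=value, ...), one argument or row to a line, values as JSON. arm_command: Moves the arm, as the interface text tells. Its arguments: {"type":"object","properties":{"rows":{"type":"array","items":{"type":"array","items":{"type":"number"}}}},"required":["rows"]}

```bash
mkdir -p pics; cat > h.py <<'E'
import numpy as np, cv2
from station import readout, vision, ticket, finder
def K(c):
    f=192/np.tan(np.radians(c["vertical_fov"])/2)
    return np.array([[f,0,c["cx"]],[0,f,c["cy"]],[0,0,1.]])
def ray(c,u,v):
    p=cv2.undistortPoints(np.array([[[u,v]]],float),K(c),np.array(c["dist_coeffs"],float))[0,0]
    return np.array([p[0],p[1],1.])
def world(c,u,v,d): return np.array(c["R"]).T@(ray(c,u,v)*d-np.array(c["t"]))
def atz(c,u,v,z):
    R=np.array(c["R"]);o=-R.T@np.array(c["t"]);r=R.T@ray(c,u,v);return o+r*(z-o[2])/r[2]
def cloud(c,D,mask=None):
    vs,us=np.nonzero((D>0)&(mask if mask is not None else True))
    p=cv2.undistortPoints(np.stack([us,vs],1).astype(float)[:,None],K(c),np.array(c["dist_coeffs"],float))[:,0]
    P=np.c_[p,np.ones(len(p))]*D[vs,us][:,None]
    return (P-np.array(c["t"]))@np.array(c["R"]),us,vs
E
python3 - <<'E'
from h import *
np.set_printoptions(precision=3,suppress=True)
for n in ["scene","side"]:
    c=vision.calibration(n);I,D=vision.snapshot(n)
    cv2.imwrite(f"pics/{n}0.png",I[...,::-1]);np.savez(f"{n}0.npz",I=I,D=D)
    for t in ["key_grip","open_cam_slot","pin_key","shut_cam"]:
        for r in finder.landmark_of(n,t)[:4] if t!="shut_cam" else []:
            v,u=r["centre"][0]*384,r["centre"][1]*512;d=D[int(v),int(u)]
            print(n,t,round(r["p"],2),round(u),round(v),world(c,u,v,d))
        for r in finder.trace(n,t)[:4]:
            P,_,_=cloud(c,D,r["pixels"])
            print(n,"  trace",t,round(r["p"],2),np.array(r["extent"])*[512,384,512,384],np.median(P,0),P[:,2].max() if len(P) else 0)
print(readout.read_state()["time"])
E
```

```text
scene key_grip 0.9 184 140 [ 0.372 -0.273  0.074]
scene key_grip 0.61 147 146 [ 0.443 -0.348  0.082]
scene key_grip 0.52 173 156 [ 0.48  -0.246  0.098]
scene   trace key_grip 0.81 [145.92  154.56   18.381  36.902] [ 0.443 -0.353  0.068] 0.09940168067454352
scene   trace key_grip 0.74 [186.573 145.382  21.299  35.597] [ 0.37  -0.266  0.07 ] 0.1004977219586498
scene   trace key_grip 0.62 [173.005 156.288  12.186  30.413] [ 0.477 -0.258  0.087] 0.10540990609069416
scene   trace open_cam_slot 0.88 [433.715 226.637  45.978  37.094] [0.552 0.351 0.113] 0.13029359824961312
scene pin_key 0.77 146 213 [ 0.623 -0.253  0.029]
scene   trace pin_key 0.6 [138.342 195.264  13.875  27.11 ] [ 0.614 -0.266  0.081] 0.1006389098647028
scene   trace shut_cam 0.88 [334.848 188.506  29.901  33.792] [0.502 0.153 0.107] 0.13015427036255872
side key_grip 0.86 350 185 [ 0.356 -0.253  0.086]
side key_grip 0.71 323 174 [ 0.454 -0.255  0.082]
side key_grip 0.57 347 167 [ 0.434 -0.346  0.081]
side   trace key_grip 0.77 [346.726 170.304  11.725  18.816] [ 0.434 -0.346  0.075] 0.097996185497268
side   trace key_grip 0.75 [352.717 190.694  16.998  32.602] [ 0.359 -0.264  0.066] 0.09817897160311087
side   trace key_grip 0.74 [325.069 178.637  16.282  23.309] [ 0.459 -0.258  0.071] 0.1043103448083805
side open_cam_slot 0.74 284 172 [ 0.616 -0.261  0.024]
side open_cam_slot 0.61 127 248 [0.518 0.366 0.116]
side   trace open_cam_slot 0.84 [122.061 245.914  39.475  27.61 ] [0.528 0.359 0.11 ] 0.12890667955271246
side pin_key 0.65 285 174 [ 0.601 -0.251  0.028]
side   trace pin_key 0.71 [289.331 160.896  11.315  26.803] [ 0.6   -0.261  0.074] 0.09870756024011262
side   trace shut_cam 0.56 [205.312 219.149  25.805  22.694] [0.476 0.164 0.112] 0.1297083262729973
0.8
```

```bash
python3 - <<'E'
import cv2,numpy as np
a=cv2.imread("pics/scene0.png");b=cv2.imread("pics/side0.png")
cv2.imwrite("pics/c1.png",np.vstack([np.hstack([cv2.resize(a[115:235,115:235],(400,300)),cv2.resize(a[160:270,300:480],(400,300))]),np.hstack([cv2.resize(b[140:215,270:370],(400,300),interpolation=2),cv2.resize(b[190:280,80:230],(400,300),interpolation=2)])]))
E
```

```text
(no output)
```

View pics/scene0.png

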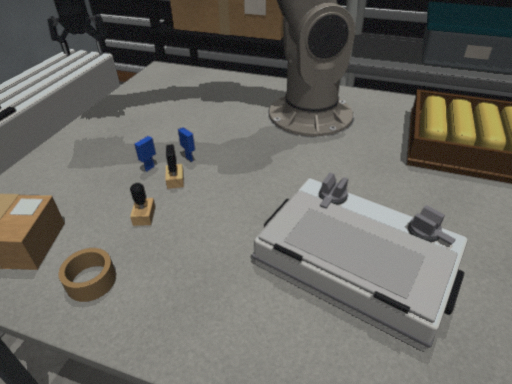

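View pics/c1.png

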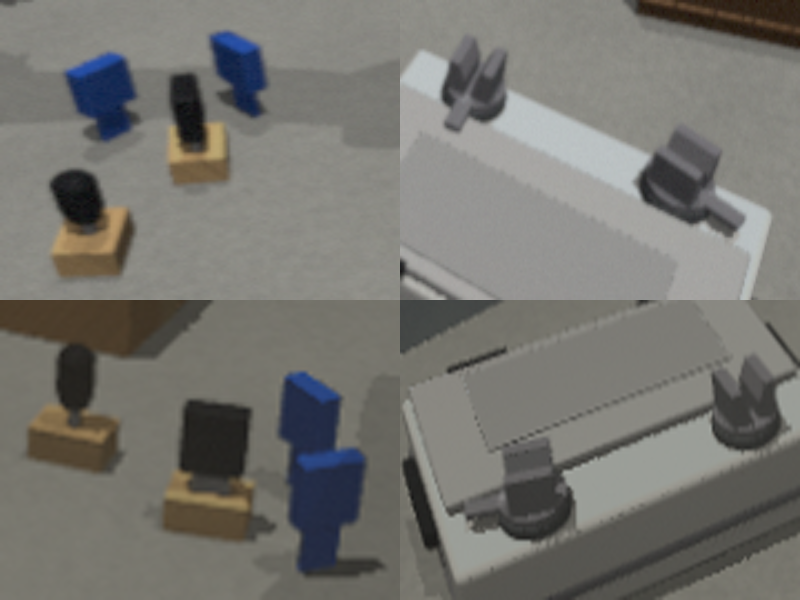

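```bash
python3 - <<'E'
from h import *
np.set_printoptions(precision=4,suppress=True)
A={};B={}
for n,kr,cr in [("scene",(160,185,140,175),(408,460,205,248)),("side",(315,336,165,190),(95,145,230,262))]:
    z=np.load(n+"0.npz");I,D=z["I"],z["D"];c=vision.calibration(n)
    P,u,v=cloud(c,D);col=I[v,u].astype(int)
    k=(u>kr[0])&(u<kr[1])&(v>kr[2])&(v<kr[3])&(col.max(1)<70)&(P[:,2]>.05)&(P[:,2]<.115)
    Q=P[k];m=np.median(Q,0);Q=Q[np.linalg.norm(Q[:,:2]-m[:2],axis=1)<.04]
    print(n,"key",len(Q),Q.mean(0),Q.min(0),Q.max(0))
    rect=cv2.minAreaRect(Q[:,:2].astype(np.float32));print(rect, np.degrees(np.linalg.eigh(np.cov(Q[:,:2].T))[0]**.5),np.linalg.eigh(np.cov(Q[:,:2].T))[1][:,1])
    k=(u>cr[0])&(u<cr[1])&(v>cr[2])&(v<cr[3])
    Q=P[k];
    for lo,hi in [(.087,.103),(.122,.135)]:
        q=Q[(Q[:,2]>lo)&(Q[:,2]<hi)];print(n,"cam",lo,len(q),q.mean(0),cv2.minAreaRect(q[:,:2].astype(np.float32)),cv2.minEnclosingCircle(q[:,:2].astype(np.float32)))
s=readout.read_state();c=vision.calibration("wrist");R=np.array(c["R"]);o=-R.T@np.array(c["t"])
E=np.array(s["eef_rot"]);print(s["position"],E,"cam in tool",E.T@(o-s["position"]),E.T@R.T,c["vertical_fov"])
E
```

```text
scene key 219 [ 0.4746 -0.2576  0.0861] [ 0.4438 -0.2823  0.0501] [ 0.4878 -0.2453  0.1054]
((0.4641759395599365, -0.26342666149139404), (0.04607812687754631, 0.02021658420562744), 28.023128509521484) [0.3405 0.6925] [-0.8785 -0.4778]
scene cam 0.087 688 [0.5671 0.3517 0.0954] ((0.5605354309082031, 0.3607148826122284), (0.07856231927871704, 0.08279331773519516), 2.368820905685425) ((0.562964677810669, 0.3525722622871399), 0.04973621666431427)
scene cam 0.122 287 [0.5392 0.3485 0.1264] ((0.5372397303581238, 0.3482348918914795), (0.04098959267139435, 0.04784722253680229), 61.442298889160156) ((0.5390759706497192, 0.3488750755786896), 0.029326317831873894)
side key 269 [ 0.4556 -0.2567  0.0801] [ 0.4345 -0.2843  0.0501] [ 0.4809 -0.2429  0.1043]
((0.45735687017440796, -0.25972458720207214), (0.048718132078647614, 0.024088194593787193), 38.341243743896484) [0.2432 0.7766] [-0.8501 -0.5266]
side cam 0.087 843 [0.5763 0.3637 0.0935] ((0.5780551433563232, 0.3633608818054199), (0.135280579328537, 0.10722827166318893), 45.15049743652344) ((0.5834875106811523, 0.36393314599990845), 0.08094954490661621)
side cam 0.122 183 [0.5369 0.3535 0.1257] ((0.5382328629493713, 0.3526928722858429), (0.039738692343235016, 0.04799117520451546), 61.66414260864258) ((0.538550615310669, 0.35272401571273804), 0.03066493198275566)
[ 0.2837 -0.6125  0.2313] [[ 0.9074  0.4203  0.    ]
 [ 0.4203 -0.9074  0.    ]
 [ 0.      0.     -1.    ]] cam in tool [ 0.0786  0.0003 -0.1431] [[ 0.0011 -0.954  -0.2998]
 [ 1.      0.001   0.0006]
 [-0.0002 -0.2998  0.954 ]] 58.24644736597009
```

Candidates in the scene image are the black paddle in its wooden stand (172,157), two blue paddles (146,150) and (187,143), and the black round pin key (139,193). The black paddle is the wanted key, at about (0.462, -0.262) with yaw about 30°, and the crop confirms it is flat and black. The open cam is the right one (432,226), with its tongue along the rim; the left one (335,188) has its tongue over the lid.

Emit:
arm_command(
  rows=[
    [0.031,-0.0243,0.003,0,0,0,0.06],
    [0.031,-0.0243,0.003,0,0,0,0.06],
    [0.031,-0.0243,0.003,0,0,0,0.06],
    [0.031,-0.0243,0.003,0,0,0,0.06],
    [0.031,-0.0243,0.003,0,0,0,0.06],
    [0.031,-0.0243,0.003,0,0,0,0.06],
    [0.031,-0.0243,0.003,0,0,0,0.06],
    [0.031,-0.0243,0.003,0,0,0,0.06],
    [0.031,-0.0243,0.003,0,0,0,0.06],
    [0.031,-0.0243,0.003,0,0,0,0.06],
    [0,0,0,0,0,-5,0.06],
    [0,0,0,0,0,0,0.06],
  ],
)

```text
time: 2.3
position: [0.463, -0.2615, 0.2014]
eef_rot: [[0.867, 0.498, 0.0], [0.498, -0.867, -0.0], [0.0, 0.0, -1.0]]
force: [-1.1, 0.5, -0.3]
finger_gap: 0.0603
finger_force: 0.0
```

```bash
python3 - <<'E'
from h import *
np.set_printoptions(precision=4,suppress=True)
s=readout.read_state();c=vision.calibration("wrist");I,D=vision.snapshot("wrist")
np.savez("w1.npz",I=I,D=D);cv2.imwrite("pics/w1.png",I[...,::-1])
print(s["position"],s["time"])
E=np.array(s["eef_rot"]);print(E)
for r in finder.trace("wrist","key_grip")[:4]:
    P,_,_=cloud(c,D,r["pixels"]);print(r["p"],np.array(r["extent"])*[512,384,512,384])
P,u,v=cloud(c,D);col=I[v,u].astype(int)
k=(col.max(1)<70)&(P[:,2]>.094)&(P[:,2]<.112)&(np.hypot(P[:,0]-.462,P[:,1]+.262)<.05)
Q=P[k];print(len(Q),Q.mean(0),cv2.minAreaRect(Q[:,:2].astype(np.float32)),u[k].mean(),v[k].mean())
E
```

```text
[ 0.463  -0.2615  0.2014] 2.3
[[ 0.8672  0.498   0.0002]
 [ 0.498  -0.8672 -0.0001]
 [ 0.0001  0.0001 -1.    ]]
0.75 [266.5472 189.3504  33.28    76.6848]
0.72 [344.2176 257.4336  63.5904  76.4928]
0.69 [217.0368 277.248   50.4832  83.712 ]
1698 [ 0.465  -0.2641  0.102 ] ((0.46379178762435913, -0.2647562325000763), (0.048975106328725815, 0.01999172382056713), 28.403806686401367) 264.99057714958775 194.86631330977622
```

View pics/w1.png

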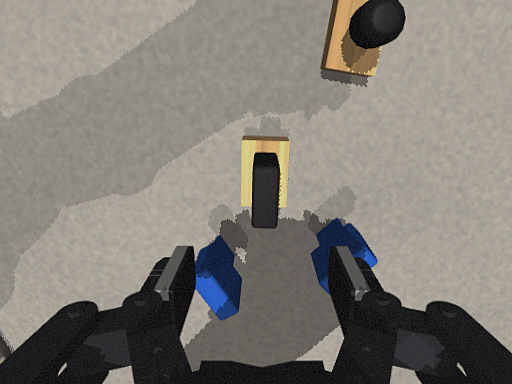

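The wrist picture shows the black paddle top at (265,190) in its wooden stand, with blue ones at (215,277) and (343,257) clear of the finger path. It measures 49 x 20 mm with its top at 0.102 m, matching the description.

Emit:
arm_command(
  rows=[
    [-0.001,0.003,0.028,0,0,1.4,0.06],
    [0,0,0.028,0,0,0,0.06],
    [0,0,0.028,0,0,0,0.06],
    [0,0,0.028,0,0,0,0.06],
    [0,0,0.029,0,0,0,0.06],
    [0,0,0,0,0,0,0.06],
    [0,0,0,0,0,0,0.0],
    [0,0,0,0,0,0,0.0],
    [0,0,0,0,0,0,0.0],
    [0,0,0,0,0,0,0.0],
  ],
)

```text
time: 3.65
position: [0.4641, -0.265, 0.0616]
eef_rot: [[0.879, 0.476, 0.002], [0.476, -0.879, -0.001], [0.001, 0.001, -1.0]]
force: [-0.9, 1.0, 7.7]
finger_gap: 0.0197
finger_force: 58.3
```

Emit:
arm_command(
  rows=[
    [0,0,-0.03,0,0,0,0.0],
    [0,0,-0.045,0,0,0,0.0],
    [0,0,-0.045,0,0,0,0.0],
    [0,0,-0.045,0,0,0,0.0],
    [0,0,0,0,0,0,0.0],
    [0.02,-0.025,0,0,0,0,0.0],
    [0.03,-0.037,0,0,0,0,0.0],
    [0.03,-0.037,0,0,0,0,0.0],
    [0.03,-0.037,0,0,0,0,0.0],
    [0.03,-0.037,0,0,0,0,0.0],
    [0.03,-0.037,0,0,0,0,0.0],
    [0.03,-0.037,0,0,0,0,0.0],
  ],
)

```text
time: 5.15
position: [0.5215, 0.0491, 0.2251]
eef_rot: [[0.879, 0.476, -0.0], [0.476, -0.879, -0.0], [-0.0, 0.0, -1.0]]
force: [0.9, 0.7, -0.7]
finger_gap: 0.0195
finger_force: 58.8
```

Emit:
arm_command(
  rows=[
    [0.036,-0.045,0,0,0,0,0.0],
    [0.036,-0.045,0,0,0,0,0.0],
    [0.036,-0.045,0,0,0,0,0.0],
    [0.036,-0.045,0,0,0,0,0.0],
    [0.036,-0.045,0,0,0,0,0.0],
    [0,0,0,0,0,-8.3,0.0],
    [0,0,0,0,0,-8.3,0.0],
    [0,0,0,0,0,-8.3,0.0],
    [0,0,0,0,0,-8.2,0.0],
    [0,0,0,0,0,0,0.0],
  ],
)

```text
time: 6.4
position: [0.5725, 0.3309, 0.2248]
eef_rot: [[0.477, 0.879, -0.001], [0.879, -0.477, -0.0], [-0.0, -0.001, -1.0]]
force: [-0.0, -0.1, -1.2]
finger_gap: 0.0193
finger_force: 58.7
```

```bash
python3 - <<'E'
from h import *
np.set_printoptions(precision=4,suppress=True)
s=readout.read_state();c=vision.calibration("wrist");I,D=vision.snapshot("wrist")
np.savez("w2.npz",I=I,D=D);cv2.imwrite("pics/w2.png",I[...,::-1])
print(s["position"],s["time"],s["finger_gap"],s["force"]);E=np.array(s["eef_rot"]);print(E)
for r in finder.landmark_of("wrist","open_cam_slot")[:3]:
    v,u=r["centre"][0]*384,r["centre"][1]*512;print(r["p"],u,v,atz(c,u,v,.102),D[int(v),int(u)])
P,u,v=cloud(c,D)
near=np.hypot(P[:,0]-.538,P[:,1]-.35)<.045
h=np.histogram(P[near,2],np.arange(.078,.14,.004));print(h)
k=near&(P[:,2]>.124)&(P[:,2]<.138)
Q=P[k];print(len(Q),Q.mean(0),cv2.minAreaRect(Q[:,:2].astype(np.float32)),u[k].mean(),v[k].mean())
E
```

```text
[0.5725 0.3309 0.2248] 6.4 0.01932906210551121 [-0.0369 -0.0644 -1.2485]
[[ 0.4772  0.8788 -0.0007]
 [ 0.8788 -0.4772 -0.0001]
 [-0.0004 -0.0005 -1.    ]]
0.57 214.016 184.3968 [0.541  0.3496 0.102 ] 0.27990493
(array([ 446, 1158,   51,  874,   94, 1733,   98,  103,  143,  353,  352,
        382, 1602,    0,    0]), array([0.078, 0.082, 0.086, 0.09 , 0.094, 0.098, 0.102, 0.106, 0.11 ,
       0.114, 0.118, 0.122, 0.126, 0.13 , 0.134, 0.138]))
1806 [0.5399 0.3517 0.1272] ((0.5396879315376282, 0.35087937116622925), (0.0409335121512413, 0.04447447881102562), 61.946468353271484) 206.8311184939092 191.9174972314507
```

View pics/w2.png

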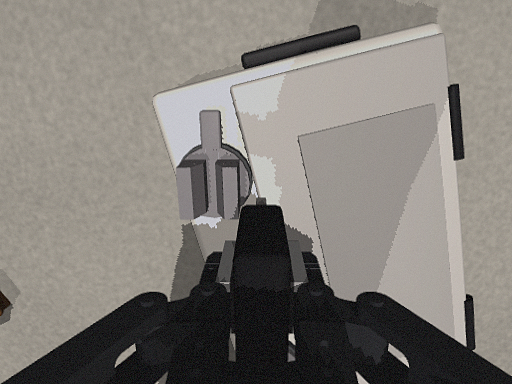

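The wrist picture shows the open cam at (214,185) with its slot and tongue pointing up the image. Its axis is about (0.540, 0.3507), yaw about 62°, top 0.128, so the floor is about 0.100. The key is upright in the gripper.

Emit:
arm_command(
  rows=[
    [0.001,-0.019,0,0,0,-0.3,0.0],
    [0.001,-0.019,0,0,0,0,0.0],
    [0,0,0.018,0,0,0,0.0],
    [0,0,0.018,0,0,0,0.0],
    [0,0,0.012,0,0,0,0.0],
    [0,0,0.01,0,0,0,0.0],
    [0,0,0.005,0,0,0,0.0],
    [0,0,0,0,0,0,0.0],
  ],
)

```text
time: 7.5
position: [0.5402, 0.351, 0.1621]
eef_rot: [[0.472, 0.882, -0.0], [0.882, -0.472, -0.0], [-0.0, -0.0, -1.0]]
force: [-0.5, 0.4, -1.1]
finger_gap: 0.0193
finger_force: 58.8
```

Already in the narrow part with no force. Next, down to the floor in small steps.

Emit:
arm_command(
  rows=[
    [0,0,0.002,0,0,0,0.0],
    [0,0,0.002,0,0,0,0.0],
    [0,0,0.001,0,0,0,0.0],
    [0,0,0.001,0,0,0,0.0],
    [0,0,0,0,0,0,0.0],
  ],
)

```text
time: 8.12
position: [0.5402, 0.351, 0.1563]
eef_rot: [[0.472, 0.882, -0.0], [0.882, -0.472, 0.0], [-0.0, -0.0, -1.0]]
force: [-0.2, 0.9, -0.4]
finger_gap: 0.0193
finger_force: 58.8
```

Emit:
arm_command(
  rows=[
    [0,0,0.001,0,0,0,0.0],
    [0,0,0.001,0,0,0,0.0],
    [0,0,0,0,0,0,0.0],
  ],
)

```text
time: 8.5
position: [0.5403, 0.3511, 0.1547]
eef_rot: [[0.472, 0.882, 0.0], [0.882, -0.472, 0.0], [0.0, 0.0, -1.0]]
force: [-1.1, -0.8, 3.1]
finger_gap: 0.0195
finger_force: 59.5
```

Emit:
arm_command(
  rows=[
    [0,0,0.0007,0,0,0,0.0],
    [0,0,0,0,0,0,0.0],
  ],
)

```text
time: 8.75
position: [0.5404, 0.3512, 0.1546]
eef_rot: [[0.472, 0.882, 0.001], [0.882, -0.472, 0.0], [0.001, 0.001, -1.0]]
force: [-2.7, -2.5, 11.4]
finger_gap: 0.0192
finger_force: 60.6
```

Emit:
arm_command(
  rows=[
    [0,0,-0.0006,0,0,4,0.0],
    [0,0,0,0,0,8,0.0],
    [0,0,0,0,0,8,0.0],
    [0,0,0,0,0,8,0.0],
    [0,0,0,0,0,8,0.0],
    [0,0,0,0,0,8,0.0],
    [0,0,0,0,0,8,0.0],
    [0,0,0,0,0,8,0.0],
    [0,0,0,0,0,8,0.0],
    [0,0,0,0,0,4,0.0],
    [0,0,0,0,0,0,0.0],
  ],
)

```text
time: 10.12
position: [0.5403, 0.3499, 0.1546]
eef_rot: [[0.984, -0.178, -0.0], [-0.178, -0.984, -0.002], [0.0, 0.002, -1.0]]
force: [-2.8, -7.2, 9.3]
finger_gap: 0.0196
finger_force: 60.2
```

```bash
python3 - <<'E'
from h import *
s=readout.read_state();E=np.array(s["eef_rot"]);print(s["time"],np.degrees(np.arctan2(E[1,0],E[0,0])),s["wrist_torque"],s["position"],s["force"])
E
```

```text
10.125 -10.241589624004334 [-2.0383217   0.68806332  0.0238265 ] [0.54025837 0.34987956 0.15458456] [-2.79793098 -7.18246138  9.3198523 ]
```

Emit:
arm_command(
  rows=[
    [0,0,0,0,0,2,0.0],
    [0,0,0,0,0,2,0.0],
    [0,0,0,0,0,2,0.0],
    [0,0,0,0,0,0,0.0],
  ],
)

```text
time: 10.62
position: [0.5402, 0.3498, 0.1546]
eef_rot: [[0.96, -0.279, -0.0], [-0.279, -0.96, -0.002], [0.0, 0.002, -1.0]]
force: [-3.1, -7.6, 10.2]
finger_gap: 0.0192
finger_force: 60.4
```

```bash
python3 - <<'E'
from h import *
s=readout.read_state();E=np.array(s["eef_rot"]);print(s["time"],np.degrees(np.arctan2(E[1,0],E[0,0])),s["wrist_torque"],s["position"],s["force"])
E
```

```text
10.625 -16.21752749653098 [-2.12474079  0.97683152  0.05655002] [0.54020913 0.34975097 0.15458353] [-3.05367845 -7.61938349 10.18101472]
```

Emit:
arm_command(
  rows=[
    [0,0,0,0,0,2,0.0],
    [0,0,0,0,0,2,0.0],
    [0,0,0,0,0,0,0.0],
  ],
)

```text
time: 11.0
position: [0.5402, 0.3497, 0.1546]
eef_rot: [[0.938, -0.346, -0.0], [-0.346, -0.938, -0.002], [0.0, 0.002, -1.0]]
force: [-4.0, -8.4, 11.1]
finger_gap: 0.0193
finger_force: 60.5
```

```bash
cat > st.py <<'E'
from h import *
s=readout.read_state();E=np.array(s["eef_rot"]);print(s["time"],np.degrees(np.arctan2(E[1,0],E[0,0])),s["wrist_torque"],s["position"],s["force"],s["joints"])
E
python3 st.py; python3 - <<'E'
from h import *
# rim direction from box edges in scene: lid top outline via cloud z~0.082 rectangle
for n in("scene","side"):
    z=np.load(n+"0.npz");c=vision.calibration(n);P,u,v=cloud(c,z["D"])
    k=(P[:,2]>.074)&(P[:,2]<.1)&(P[:,0]>.4)&(P[:,0]<.95)&(P[:,1]>.02)&(P[:,1]<.5)
    print(n,cv2.minAreaRect(P[k,:2].astype(np.float32)))
E
```

```text
11.0 -20.21340733191035 [-2.21958217  1.04735308  0.09400437] [0.54015658 0.34971462 0.15459209] [-3.98959582 -8.44162569 11.12564959] [-0.5286564   0.45699694 -0.19359926  1.73788877  0.10547182  0.95835856
 -2.68731719]
scene ((0.5967622399330139, 0.2314801812171936), (0.3577364683151245, 0.24331597983837128), 75.46566772460938)
side ((0.5949452519416809, 0.23514807224273682), (0.35924914479255676, 0.24548640847206116), 75.43339538574219)
```

```bash
python3 - <<'E'
from h import *
a,D=vision.snapshot("scene");w,Dw=vision.snapshot("wrist");b,Db=vision.snapshot("side")
np.savez("t3.npz",a=a,D=D,w=w,Dw=Dw,b=b,Db=Db)
im=np.vstack([np.hstack([cv2.resize(a[160:280,300:460],(400,300),interpolation=2),cv2.resize(w,(400,300))]),np.hstack([cv2.resize(b[195:285,80:200],(400,300),interpolation=2),cv2.resize(w[60:240,140:380],(400,300),interpolation=2)])])
cv2.imwrite("pics/c3.png",im[...,::-1])
E
```

```text
(no output)
```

View pics/c3.png

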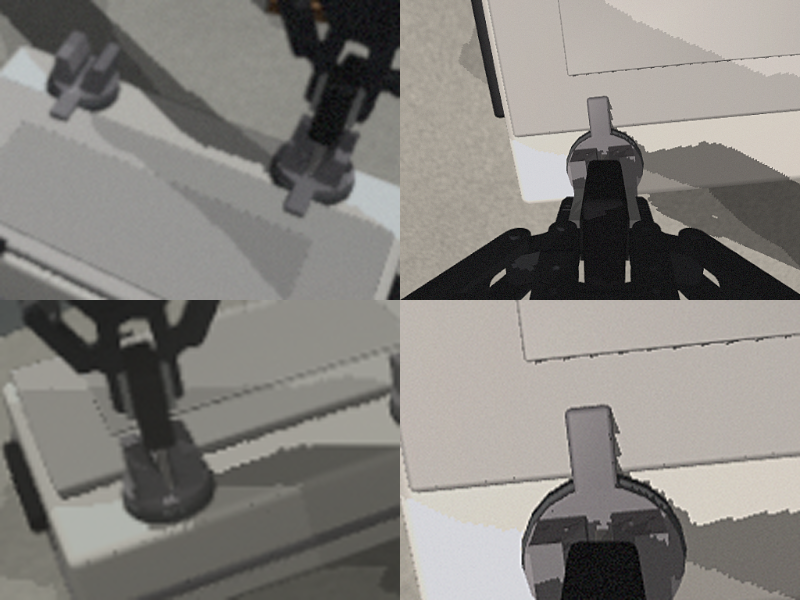

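The tongue now lies over the lid in all views (wrist: tongue at about (599,115) in the top-right panel). I'll measure its angle exactly.

```bash
python3 - <<'E'
from h import *
z=np.load("t3.npz");w2=np.load("w2.npz")
c=vision.calibration("wrist")
P,u,v=cloud(c,z["Dw"]);d=P[:,:2]-[.540,.3507];r=np.hypot(*d.T)
k=(r>.036)&(r<.056)&(P[:,2]>.0945)&(P[:,2]<.106)
a=np.degrees(np.arctan2(d[k,1],d[k,0]));k2=abs(a+15)<25
print(k.sum(),k2.sum(),"tongue ang",np.mean(a[k2]),np.std(a[k2]),np.percentile(a[k2],[2,98]),"z",P[k,2][k2].mean())
q=P[k][k2][:,:2];print(cv2.fitLine(q.astype(np.float32),2,0,.01,.01).ravel(),cv2.minAreaRect(q.astype(np.float32)))
k=(P[:,2]>.08)&(P[:,2]<.086);print(cv2.minAreaRect(P[k,:2].astype(np.float32)))
P,u,v=cloud(vision.calibration("scene"),z["D"])
for cx,cy in((.540,.3507),(.4905,.157)):
    d=P[:,:2]-[cx,cy];r=np.hypot(*d.T);k=(r>.036)&(r<.056)&(P[:,2]>.0945)&(P[:,2]<.106)
    a=np.degrees(np.arctan2(d[k,1],d[k,0]));print(k.sum(),np.median(a))
E
```

```text
953 953 tongue ang -14.97379781857288 5.890245259537617 [-25.26065063  -4.7221802 ] z 0.09932847697269459
[ 0.97429156 -0.22529086  0.58437544  0.33884165] ((0.5825179815292358, 0.33316144347190857), (0.028466185554862022, 0.02058272622525692), 74.3174057006836)
((0.5769798159599304, 0.29181116819381714), (0.2510177195072174, 0.16761647164821625), 75.37068176269531)
83 -18.514755181993607
65 -13.05110732609402
```

Emit:
arm_command(
  rows=[
    [0,0,0,0,0,1.3,0.0],
    [0,0,0,0,0,0,0.0],
  ],
)

```text
time: 11.4
position: [0.5401, 0.3496, 0.1546]
eef_rot: [[0.93, -0.366, -0.001], [-0.366, -0.93, -0.002], [0.0, 0.002, -1.0]]
force: [-4.4, -9.5, 11.3]
finger_gap: 0.0198
finger_force: 60.6
```

```bash
python3 st.py; python3 - <<'E'
from h import *
c=vision.calibration("wrist");I,D=vision.snapshot("wrist")
P,u,v=cloud(c,D);d=P[:,:2]-[.540,.3507];r=np.hypot(*d.T)
k=(r>.036)&(r<.056)&(P[:,2]>.0945)&(P[:,2]<.106)
q=P[k][:,:2];print(np.degrees(np.arctan2(d[k,1],d[k,0])).mean(),cv2.minAreaRect(q.astype(np.float32)))
E
```

```text
11.4 -21.494290331783105 [-2.5038729   1.1777752   0.24243943] [0.54005894 0.34956432 0.15459433] [-4.43431172 -9.5303462  11.32667853] [-0.54944531  0.4550599  -0.16599513  1.73942161  0.09062668  0.95639959
 -2.69723333]
-15.09784672960759 ((0.5851538777351379, 0.34271278977394104), (0.02391275018453598, 0.020449211820960045), 75.19962310791016)
```

At the stop: the torque rose to 0.24 N m while the tongue stayed at -15° (box rim 75.4° − 90° = -14.6°). Now release.

Emit:
arm_command(
  rows=[
    [0,0,0,0,0,0,0.03],
    [0,0,0,0,0,0,0.05],
    [0,0,0,0,0,0,0.05],
    [0,0,0,0,0,0,0.05],
    [0,0,-0.01,0,0,0,0.05],
    [0,0,-0.025,0,0,0,0.05],
    [0,0,-0.035,0,0,0,0.05],
    [0,0,-0.04,0,0,0,0.05],
    [0,0,-0.03,0,0,0,0.05],
    [0,0,0,0,0,0,0.05],
  ],
)

```text
time: 12.7
position: [0.541, 0.3517, 0.2977]
eef_rot: [[0.931, -0.366, 0.004], [-0.366, -0.931, 0.003], [0.002, -0.004, -1.0]]
force: [-0.2, -0.5, -0.0]
finger_gap: 0.0498
finger_force: 0.0
```

```bash
python3 - <<'E'
from h import *
s=readout.read_state();print(s["time"],s["position"],s["finger_gap"],s["force"])
c=vision.calibration("wrist");w,D=vision.snapshot("wrist");a,Da=vision.snapshot("scene");b,_=vision.snapshot("side")
P,u,v=cloud(c,D);d=P[:,:2]-[.540,.3507];r=np.hypot(*d.T)
k=(r>.036)&(r<.056)&(P[:,2]>.0945)&(P[:,2]<.106)&(d[:,0]>0)
print("tongue",np.degrees(np.arctan2(d[k,1],d[k,0])).mean(),cv2.minAreaRect(P[k][:,:2].astype(np.float32)))
k=(r<.04)&(P[:,2]>.185)&(P[:,2]<.21);Q=P[k];print("grip top",Q.mean(0),Q[:,2].max(),cv2.minAreaRect(Q[:,:2].astype(np.float32)))
cv2.imwrite("pics/c4.png",np.vstack([np.hstack([cv2.resize(a,(400,300)),cv2.resize(w,(400,300))]),np.hstack([cv2.resize(b[195:285,80:200],(400,300),interpolation=2),cv2.resize(a[140:260,360:480],(400,300),interpolation=2)])])[...,::-1])
E
```

```text
12.7 [0.54099635 0.35172082 0.29766938] 0.04975499540217752 [-0.1570484  -0.52897694 -0.02641426]
tongue -15.198530142734695 ((0.5792397260665894, 0.3227923810482025), (0.04972260817885399, 0.020185429602861404), 73.33329010009766)
grip top [0.54119302 0.34966202 0.19494121] 0.19740747932493738 ((0.5398513078689575, 0.35019534826278687), (0.02001829445362091, 0.04934949427843094), 69.68860626220703)
```

View pics/c4.png

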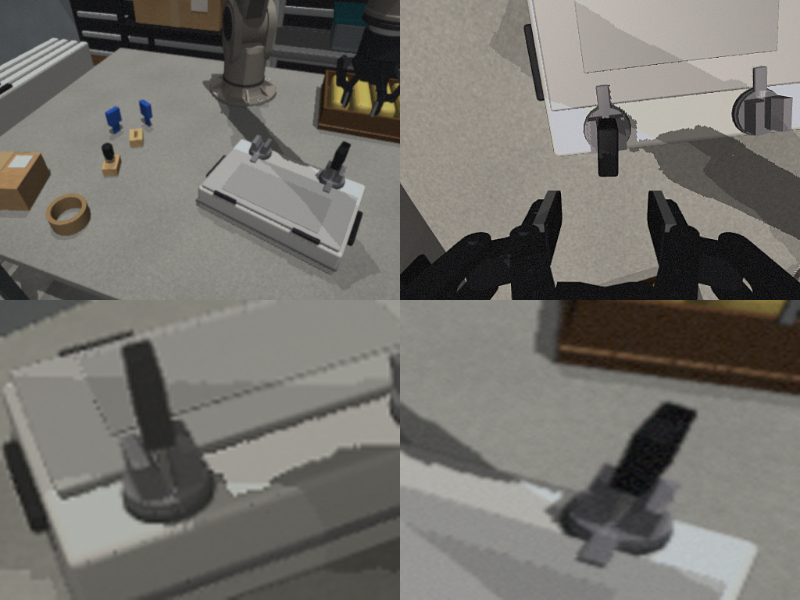

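The key stands alone in the latch, with its top at 0.196 m as expected when fully in. The tongue is over the lid, the other latch and the pin key are untouched, and the gripper is clear.

```bash
python3 -c "
from station import ticket
print(ticket.close_job())"
```

```text
the job is handed in; nothing more can be done
None
```

The open latch is now locked: its tongue lies over the lid and the flat-bladed key stands fully seated in its slot. The other latch and the pin key were not touched, and the job was handed in at about 13 s.

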